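# Hook the cover into the seal-check housing and swing it home

## Task

Close the seal-check housing: pick up the loose cover by its black grip, hook its yellow lip at a tilt under the housing's yellow ledge, push it gently back against the spring strip until the other end clears the yellow catch bar, and swing it down so that it lies flat on its sprung rails, held under ledge and catch, and let go. Feel your way and never force the cover against the housing (stay under about 12 N); do not upset the brass fitting inside, and leave the fittings, the jar and the brush on the bench alone.

Things in the scene. Friction and masses are not known exactly. Their poses are not given: they have to be found in the camera images.
- housing: Blue fixed housing, an open well 228 mm long (its x, from -124 to +104 mm), 144 wide (y), 88 high; origin on the bench under the seat's middle, z up. Two black seat rails (x s-20 to s+64, y +-46 to +-58 mm, tops 70 mm up) carry the cover; sprung, they sink together 1 mm per 3 N, 6 mm at most. Side walls' inner faces at y = +-58 mm. Home: cover axes as the housing's, middle at x = s + 0.5 mm, underside about 69 mm up.
- ledge (a point): Nominal lower inner edge of the yellow hook ledge: housing x = -72 mm, y = 0, 84 mm above the bench; ledge top 90 mm; free space below it down to 45 mm. Ledge, strip, rails and catch bar sit on one carrier that stands s = -12 to +12 mm off nominal along the housing's x, new each time: s is NOT in any measured pose (feel or see it). The carrier does not yield to hand forces.
- strip (a point): Nominal face of the brass spring strip under the ledge (90 mm wide, 57 to 79 mm above the bench): housing x = -82 mm, really s further along +x. It gives way towards -x, 0.7 N per mm, and bottoms hard after 10.5 mm. The cover's other end clears the catch bar only with the strip pressed in 7.3 mm or more: push with about 6 N, then swing down keeping that push.
- catch (a point): Nominal lower inner edge of the yellow catch bar at the housing's +x end: x = 65.5 mm (really s further), y = 0, 78 mm above the bench, top 83 mm. Behind and below it the end wall is at x = s + 70.5 mm. Once the cover is down, the strip slides it about 5 to 8 mm towards +x, its end under this bar.
- cover_grip (a point): Centre of the black grip rib on the loose cover, half-way up: 28 mm above the cover's underside, over the plate's middle. Rib 14 mm thick (cover x), 56 long (y), 44 high, on an aluminium plate 140 (x) by 110 (y) by 6 mm. Cover axes: x from the lip towards the other end, z up out of the plate. 0.3 to 0.45 kg; starts flat on the bench, rib up.
- cover_lip (a point): Middle of the end face of the cover's yellow lip, a tongue 80 mm wide (y), 14 mm long, 5 mm thick, level with the plate's underside at the cover's -x end. The point is at x = -84 mm, y = 0, z = 2.5 mm above the underside, in cover axes from the plate's centre.
- part: Brass fitting, 38 mm high, 24 mm across, standing loose on the floor of the well (12 mm above the bench) near the middle of the housing. Origin at the centre of its underside, z up along its axis.
- fitting0: Brass fitting 38 mm high, 24 mm across, standing on the bench between housing and cover; origin at its underside. To be left alone.
- fitting1: A second such fitting, standing on the bench; origin at its underside. To be left alone.
- fitting2: A third such fitting, standing on the bench; origin at its underside. To be left alone.
- grease_jar: Jar with yellow cap, 56 mm across, 70 mm high; origin at its underside. To be left alone.
- brush: Brush lying on the bench at the left; origin at its underside. To be left alone.
Not all that is in view belongs to the job. Of the things like the part that bears cover_grip, leave any that is blue or pink; of the rest the smaller one is meant.

How it is judged:
By the outcome, as a careful person would: the job done as asked, in the order asked, and still so for the second after the job is handed in, with the robot touching nothing.
It also fails if it takes over 61 s, if anything falls off the work surface, if the arm or the gripper's body presses on something with over 40 N, if the wrist force passes 120 N, or if a joint passes its speed limit or range.

## Robot

A 7-joint arm with a two-finger parallel gripper is mounted at the origin on the work surface. World frame = base frame: x ahead of the robot, y to its left, z up, the work surface at z = 0. Lengths are in m, angles in rad, forces in N, time in s.
With the tool pointing down it reaches from about 0.425 to 0.875 m from the base axis. Payload 4.7 kg.
Tool frame: the origin (TCP) lies on the centre line of the jaws, within the pads' length; the fingertips stand 19 mm ahead of it and the grasp point (between the pads) is the TCP (ctrl.nose_length is the distance from the TCP to the fingertips, in m); z points along the fingers, x is the direction in which the jaws open and shut, and the axes are right-handed (so a half turn about z gives the same grasp; the last joint's range is limited). The gripper opens to 87 mm and grips with 3 to 60 N. Pads are 19 mm wide; open, the fingers measure 117 mm over their backs; the gripper's body (75 mm by 190 mm) begins 51 mm behind the grasp point.
Start: joints at [-1.203, 0.321, -0.07, 1.45, 0.023, 1.371, -0.057], TCP at [0.225, 0.61, 0.242] pointing down, gripper open.
Joint ranges: [-2.86, 2.86], [-0.3, 2.09], [-1.38, 1.24], [0.06, 2.45], [-1.56, 4.7], [0.09, 2.05], [-2.69, 2.69]. Speed limits (rad/s): [2.57, 2.57, 3.14, 3.14, 3.14, 3.14, 3.14].

## Interface

Orientations are given as a rotation vector (axis times angle).
In Python, from bench import ctrl gives the robot as it stands. The module is installed in compiled form; this text tells all that it offers.
- The arm moves only by the shell command python3 -m crank 'ROWS' [OPENING] [FORCE]. ROWS is a JSON object of lists of equal length, an entry for each row: "dp": the shift along the tool's x, y, z in cm, a list of three; "delta_rot": the turn, a rotation vector about the tool's x, y, z in rad, a list of three. In form: {"dp": [[x, y, z], ...], "delta_rot": [[rx, ry, rz], ...]}. A call has exactly 8 rows; each row shifts and turns the commanded pose from where the row before left it, along the tool's axes as they then stand; what a row does not reach is not made up. A row lasts 1/10 s, in which the tool goes at most 50 mm and 8.59 degrees, less where a joint would pass 70% of its speed; a pose out of reach is approached as far as the arm can. A call with a gripper value outside its range is refused whole. OPENING is the finger opening in cm, from 0 to 8.7, set as the call begins (- or left out, the last holds). The fingers move at their own pace and stop on an object; FORCE is the grip in N (left out, the last holds). Time passes only in rows, so rows that do not move let the fingers close, or fill a call up. It gives the time, the measured TCP pose, the force and the opening at its end, in the units of the state.
- ctrl.get_state(): the state, without advancing time (a new reading comes with each control period).
- ctrl.get_image(name): name is "side" or "top"; returns the picture (420x560x3 uint8, blue, green, red); there is no depth.
- ctrl.camera_info(name): a dict with "camera_matrix" (3x3 intrinsics, pixels), "xyz" and "orientation" of the camera in the world. Camera axes: x right, y down, z forward; pixel columns grow to the right and rows downward; lengths in m; the calibration is good to about 2 mm. A picture is of the moment at which its call begins. camera_info takes no time and is no camera call.
- ctrl.close_job(): hands the job in, once; it reports no verdict.
The state is a dict: "time": time; "joint_positions": joint angles; "qd": joint speeds; "joint_torque": joint torques, N m; "position": TCP position; "tool_rot": TCP orientation; "ft_force": force on the tool from outside, world axes, zero at the start; "torque": the same for the moment, N m; "grip_width": opening from 0.0 (shut) to 1.0 (fully open).
Only numpy, scipy, OpenCV 4.12 (cv2) and the standard library are available. Lean on these libraries where they do the work, as an engineer would, in place of code of your own. Each camera call takes 0.05 s, during which the arm holds its last target.

## Working session

There is one attempt and no reset: what is moved stays moved. The work goes in short steps, Python scripts to look and compute and a shell command to move; the robot and the scene stay as the last step left them, time stands still between calls to the robot, and variables do not carry over. Pictures are saved under pics/ and viewed, and the job is handed in when it is done.

```bash
ls; mkdir -p pics
python3 - <<'E'
from bench import ctrl
import cv2
for n in("side","top"):
    cv2.imwrite(f"pics/{n}0.png",ctrl.get_image(n)); c=ctrl.camera_info(n); print(n,c)
print(ctrl.get_state(), ctrl.nose_length)
E
```

```text
pics
side {'camera_matrix': array([[416.19306993,   0.        , 274.22060544],
       [  0.        , 416.19306993, 212.34079812],
       [  0.        ,   0.        ,   1.        ]]), 'xyz': array([-0.02662901, -0.43926829,  0.87810842]), 'orientation': array([-2.24515781,  1.03446761, -0.3702019 ])}
top {'camera_matrix': array([[477.83497685,   0.        , 286.03183514],
       [  0.        , 477.83497685, 213.33197504],
       [  0.        ,   0.        ,   1.        ]]), 'xyz': array([0.3171966 , 0.00802904, 1.26819669]), 'orientation': array([-2.1545151,  2.1473833, -0.1691788])}
{'time': 0.1, 'joint_positions': array([-1.20289712,  0.32172846, -0.07011709,  1.45155113,  0.02259546,
        1.37077525, -0.05686896]), 'qd': array([-0.00018533, -0.00173168,  0.00105778, -0.00435227,  0.00099342,
       -0.00043117, -0.00101217]), 'joint_torque': array([ 5.99714190e-05, -4.92570198e+01, -4.05913582e-01, -3.13401389e+01,
       -6.43122476e-02,  3.94118449e-02,  5.97214898e-05]), 'position': array([0.2250674 , 0.60930607, 0.24058529]), 'tool_rot': array([ 2.57678245e+00,  1.79537878e+00, -2.08600756e-03]), 'ft_force': array([ 0.68180481, -0.25095637, -0.59767867]), 'torque': array([ 0.05704135, -0.01241128, -0.01507957]), 'grip_width': 0.996692900986472} 0.019
```

View pics/side0.png

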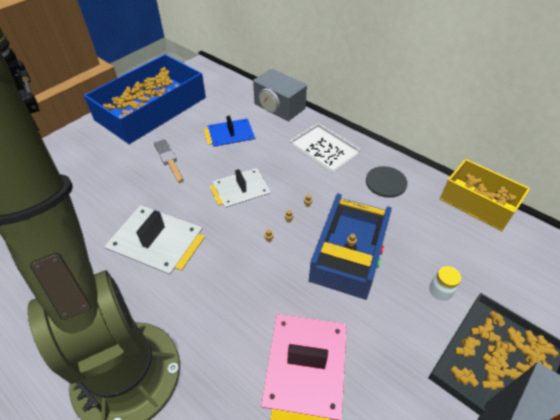

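View pics/top0.png

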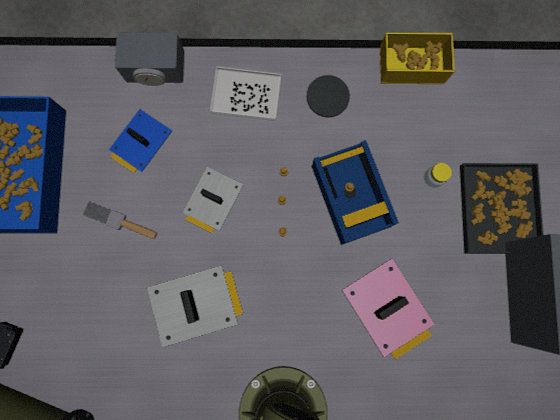

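The top view shows four covers. The blue one (140,140) and the pink one (390,308) are excluded. Of the two grey ones, (213,198) is smaller than (195,305), so it is the one meant. The housing is at (355,192), with its wide ledge bar at (365,215) and the narrower bar at (343,156).

```bash
cat > h.py <<'E'
import numpy as np, cv2
from scipy.spatial.transform import Rotation as R
from bench import ctrl
def cam(n):
    c=ctrl.camera_info(n); return c['camera_matrix'],np.array(c['xyz']),R.from_rotvec(c['orientation']).as_matrix()
def un(n,uv,z):
    K,t,Rm=cam(n); uv=np.atleast_2d(uv).astype(float)
    d=(Rm@np.linalg.inv(K)@np.c_[uv,np.ones(len(uv))].T).T
    return t+d*((z-t[2])/d[:,2])[:,None]
def pr(n,P):
    K,t,Rm=cam(n); q=(np.atleast_2d(P)-t)@Rm@K.T
    return q[:,:2]/q[:,2:]
E
python3 - <<'E'
from h import *
a=cv2.imread('pics/top0.png')
cv2.imwrite('pics/tc.png',cv2.resize(a[155:245,170:260],None,fx=6,fy=6,interpolation=cv2.INTER_CUBIC))
cv2.imwrite('pics/th.png',cv2.resize(a[130:250,300:410],None,fx=5,fy=5,interpolation=cv2.INTER_CUBIC)[:600])
b=cv2.imread('pics/side0.png')
cv2.imwrite('pics/sh.png',cv2.resize(b[185:300,300:400],None,fx=5,fy=5,interpolation=cv2.INTER_CUBIC))
cv2.imwrite('pics/sc.png',cv2.resize(b[155:215,200:280],None,fx=8,fy=8,interpolation=cv2.INTER_CUBIC))
E
```

```text
(no output)
```

View pics/tc.png

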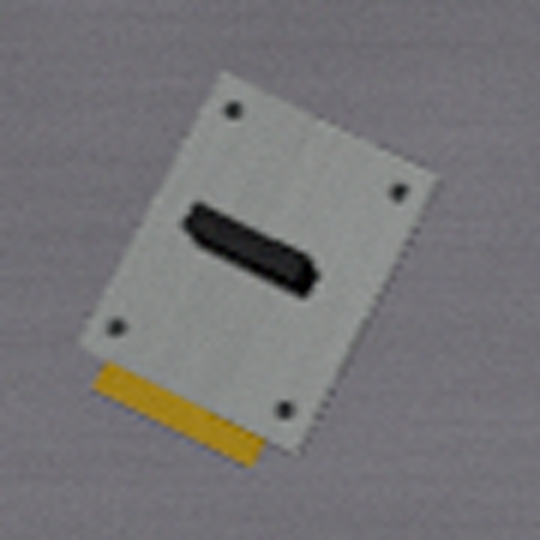

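View pics/th.png

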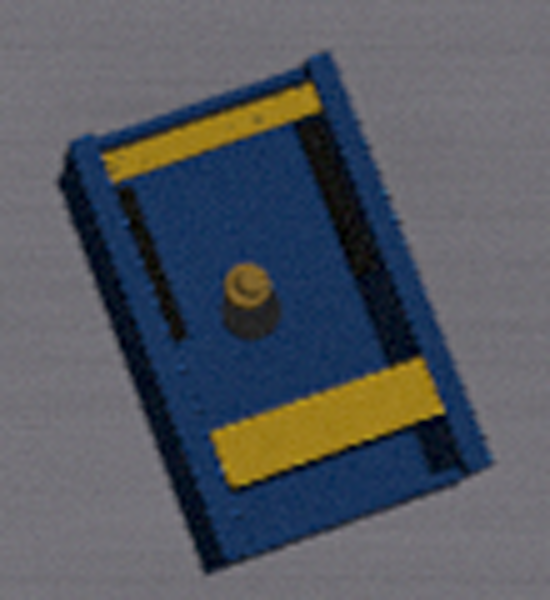

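View pics/sh.png

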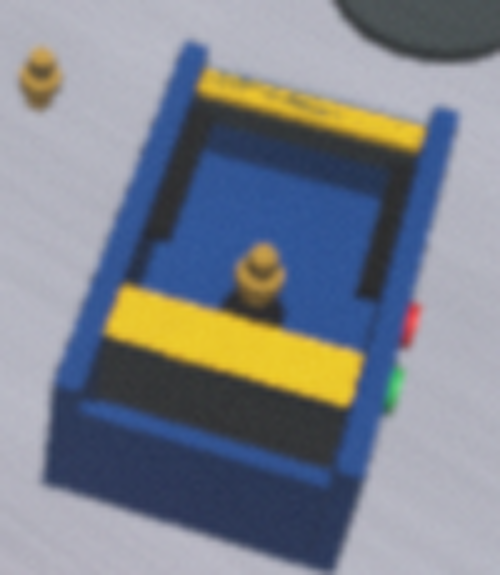

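View pics/sc.png

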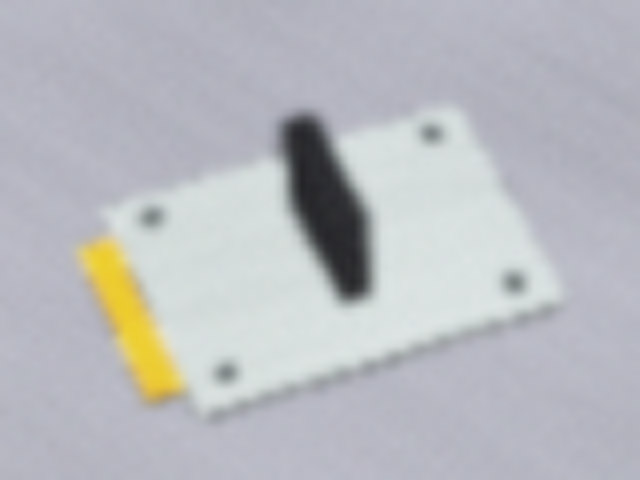

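```bash
cat > fit.py <<'E'
from h import *
from scipy.optimize import least_squares
def px(o,f,l): return [((u+.5)/f-.5+o[0],(v+.5)/f-.5+o[1]) for u,v in l]
T,S='top','side'
# cover
obs=[]
for n,o,f,l,P in [(T,(170,155),6,[(222,72),(440,178),(299,455),(80,343),(90,388),(253,468)],[(70,55,6),(70,-55,6),(-70,-55,6),(-70,55,6),(-84,40,5),(-84,-40,5)]),
 (S,(200,155),8,[(107,208),(455,105),(563,293),(203,405),(78,250),(150,403)],[(-70,55,6),(70,55,6),(70,-55,6),(-70,-55,6),(-84,40,5),(-84,-40,5)])]:
    for q,p in zip(px(o,f,l),P): obs.append((n,q,np.array(p)/1e3))
def W(v,p): c,s=np.cos(v[2]),np.sin(v[2]); return np.array([v[0]+c*p[0]-s*p[1],v[1]+s*p[0]+c*p[1],p[2]])
def rc(v): return np.concatenate([pr(n,W(v,p))[0]-q for n,q,p in obs])
r=least_squares(rc,[.6,.15,-.5],loss='soft_l1'); print('cover',r.x,np.degrees(r.x[2])); print(rc(r.x).reshape(-1,2).round(1).tolist())
# housing
H=[(T,(300,130),5,[((330,52),(104,-72,88),0),((492,463),(-124,-72,88),0),((75,145),(104,72,88),0),
 ((212,432),(-72,58,90),1),((420,358),(-72,-58,90),1),((117,183),(65.5,58,78),1),((322,110),(65.5,-58,78),1),((352,275),(-20,-46,70),1),((186,335),(-20,46,70),1)]),
 (S,(300,185),5,[((52,385),(-124,72,88),0),((365,478),(-124,-72,88),0),((188,42),(104,72,88),0),((457,110),(104,-72,88),0),((43,485),(-124,72,0),0),((335,570),(-124,-72,0),0),
 ((128,285),(-72,58,90),1),((365,352),(-72,-58,90),1),((198,95),(65.5,58,78),1),((420,152),(65.5,-58,78),1),((360,297),(-20,-46,70),1),((152,237),(-20,46,70),1)])]
ho=[]
for n,o,f,l in H:
    for q,p,m in l: ho.append((n,px(o,f,[q])[0],np.array(p)/1e3,m))
def rh(v): return np.concatenate([pr(n,W(v,p+np.array([m*v[3],0,0])))[0]-q for n,q,p,m in ho])
r=least_squares(rh,[.65,-.15,.4,0],loss='soft_l1'); print('housing',r.x,np.degrees(r.x[2]))
for a,b in zip(ho,rh(r.x).reshape(-1,2).round(1).tolist()): print(a[0],a[2],b)
print('part top',un(T,px((300,130),5,[(250,283)]),.05), un(T,[(283.5,171),(281.5,200),(282.5,231)],.036))
E
python3 fit.py
```

```text
cover [ 0.54423961  0.18956567 -0.45289532] -25.948990446427523
[[0.3, -0.7], [0.3, -0.7], [-0.1, -0.5], [-0.3, 0.1], [0.6, -0.2], [0.2, -0.4], [-1.0, 0.3], [-0.3, -0.1], [0.4, 0.6], [-0.8, 1.4], [-0.3, 0.0], [-0.7, -0.3]]
housing [ 0.56148889 -0.17725986  0.35001072  0.01109595] 20.05413684156318
top [ 0.104 -0.072  0.088] [0.3, -1.1]
top [-0.124 -0.072  0.088] [1.1, -0.2]
top [0.104 0.072 0.088] [-1.4, -1.2]
top [-0.072  0.058  0.09 ] [-0.4, -0.2]
top [-0.072 -0.058  0.09 ] [1.1, -0.9]
top [0.0655 0.058  0.078 ] [-1.2, 0.2]
top [ 0.0655 -0.058   0.078 ] [0.1, -0.1]
top [-0.02  -0.046  0.07 ] [1.2, -0.2]
top [-0.02   0.046  0.07 ] [0.9, -0.2]
side [-0.124  0.072  0.088] [-0.3, -0.1]
side [-0.124 -0.072  0.088] [0.1, 0.5]
side [0.104 0.072 0.088] [-1.1, -0.6]
side [ 0.104 -0.072  0.088] [0.7, 0.3]
side [-0.124  0.072  0.   ] [-0.6, 0.1]
side [-0.124 -0.072  0.   ] [-0.3, 1.7]
side [-0.072  0.058  0.09 ] [-1.7, -0.0]
side [-0.072 -0.058  0.09 ] [-0.0, 0.8]
side [0.0655 0.058  0.078 ] [-1.0, 0.2]
side [ 0.0655 -0.058   0.078 ] [-0.3, 0.8]
side [-0.02  -0.046  0.07 ] [-0.9, -1.7]
side [-0.02   0.046  0.07 ] [3.6, -0.3]
part top [[ 0.56805953 -0.17083043  0.05      ]] [[0.6110091  0.00125456 0.036     ]
 [0.53326864 0.00623622 0.036     ]
 [0.45172815 0.00332999 0.036     ]]
```

Both fits leave residuals of about 1 px, or 2 mm. The cover comes out at (0.544, 0.190) with yaw -25.9°. The housing is at (0.561, -0.177) with yaw 20°, and s is about 11 mm.

```bash
cat > mv.py <<'E'
from h import *
import sys
# usage: target xyz (m), yaw deg of tool x, tilt deg (cover +x end up), rows
def plan(p,yaw,tilt=0,n=8,quiet=False):
    s=ctrl.get_state(); Rc=R.from_rotvec(s['tool_rot'])
    Rt=R.from_euler('z',yaw,degrees=True)*R.from_euler('y',-tilt,degrees=True)*R.from_euler('x',180,degrees=True)
    dp=Rc.inv().apply(np.array(p)-s['position'])*100
    dr=(Rc.inv()*Rt).as_rotvec()
    print('pos',s['position'].round(4),'F',s['ft_force'].round(2),'grip',round(float(s['grip_width']),3),'t',s['time'])
    print('dp total cm (fixed R)',dp.round(2),'per row',(dp/n).round(3)); print('rot total',dr.round(3),'per row',(dr/n).round(4))
if __name__=='__main__':
    a=list(map(float,sys.argv[1:])); plan(a[:3],a[3],a[4] if len(a)>4 else 0,a[5] if len(a)>5 else 8)
E
python3 mv.py .544 .190 .15 -25.9 0 16
```

```text
pos [0.2251 0.6093 0.2406] F [ 0.68 -0.25 -0.6 ] grip 0.997 t 0.1
dp total cm (fixed R) [-28.27  44.44   9.11] per row [-1.767  2.778  0.569]
rot total [1.000e-03 1.000e-03 1.669e+00] per row [1.000e-04 1.000e-04 1.043e-01]
```

```bash
python3 -m crank '{"dp":[[-1.7,2.7,0.3],[-1.7,2.7,0.3],[-1.7,2.7,0.3],[-1.7,2.7,0.3],[-1.7,2.7,0.3],[-1.7,2.7,0.3],[-1.7,2.7,0.3],[-1.7,2.7,0.3]],"delta_rot":[[0,0,0],[0,0,0],[0,0,0],[0,0,0],[0,0,0],[0,0,0],[0,0,0],[0,0,0]]}' 8 
python3 -m crank '{"dp":[[-1.7,2.7,0.3],[-1.7,2.7,0.3],[-1.7,2.7,0.3],[-1.7,2.7,0.3],[-1.7,2.7,0.3],[-1.7,2.7,0.3],[-1.7,2.7,0.3],[-1.7,2.7,0.3]],"delta_rot":[[0,0,0],[0,0,0],[0,0,0],[0,0,0],[0,0,0],[0,0,0],[0,0,0],[0,0,0]]}'
python3 -m crank '{"dp":[[0,0,0],[0,0,0],[0,0,0],[0,0,0],[0,0,0],[0,0,0],[0,0,0],[0,0,0]],"delta_rot":[[0,0,0.104],[0,0,0.104],[0,0,0.104],[0,0,0.104],[0,0,0.104],[0,0,0.104],[0,0,0.104],[0,0,0.104]]}'
python3 -m crank '{"dp":[[0,0,0],[0,0,0],[0,0,0],[0,0,0],[0,0,0],[0,0,0],[0,0,0],[0,0,0]],"delta_rot":[[0,0,0.104],[0,0,0.104],[0,0,0.104],[0,0,0.104],[0,0,0.104],[0,0,0.104],[0,0,0.104],[0,0,0.104]]}'
python3 mv.py .544 .190 .08 -25.9 0 8
```

```text
time: 0.9
position: [0.3812, 0.406, 0.2171]
tool_rot: [2.578, 1.796, -0.001]
ft_force: [0.0, -0.1, -0.2]
grip_width: 0.918
time: 1.7
position: [0.5366, 0.2038, 0.1931]
tool_rot: [-2.577, -1.796, 0.001]
ft_force: [-0.1, -0.5, 0.1]
grip_width: 0.919
time: 2.5
position: [0.5359, 0.2048, 0.1931]
tool_rot: [3.085, 0.595, -0.001]
ft_force: [0.2, 0.6, -0.5]
grip_width: 0.918
time: 3.3
position: [0.5359, 0.2048, 0.1931]
tool_rot: [3.061, -0.703, -0.001]
ft_force: [-0.8, -0.3, 0.3]
grip_width: 0.921
pos [0.5359 0.2048 0.1931] F [-0.75 -0.25  0.34] grip 0.921 t 3.3
dp total cm (fixed R) [ 1.38  0.97 11.31] per row [0.173 0.122 1.414]
rot total [0.001 0.001 0.001] per row [0.0001 0.0001 0.0001]
```

```bash
python3 -m crank '{"dp":[[0.17,0.12,1.4],[0.17,0.12,1.4],[0.17,0.12,1.4],[0.17,0.12,1.4],[0.17,0.12,1.4],[0.17,0.12,1.4],[0.17,0.12,1.4],[0.17,0.12,1.4]],"delta_rot":[[0,0,0],[0,0,0],[0,0,0],[0,0,0],[0,0,0],[0,0,0],[0,0,0],[0,0,0]]}' 6
python3 - <<'E'
from h import *
for n in("side","top"):
    cv2.imwrite(f"pics/{n}1.png",ctrl.get_image(n))
b=cv2.imread('pics/side1.png'); cv2.imwrite('pics/s1.png',cv2.resize(b[130:230,180:290],None,fx=5,fy=5))
E
python3 mv.py .544 .190 .029 -25.9 0 8
```

```text
time: 4.1
position: [0.5445, 0.1902, 0.0804]
tool_rot: [-3.063, 0.696, -0.0]
ft_force: [0.2, 0.3, 0.1]
grip_width: 0.689
pos [0.543  0.1894 0.0791] F [-0.15 -0.29  0.  ] grip 0.693 t 4.2
dp total cm (fixed R) [ 0.07 -0.12  5.01] per row [ 0.009 -0.014  0.626]
rot total [0.003 0.002 0.005] per row [0.0004 0.0003 0.0006]
```

View pics/s1.png

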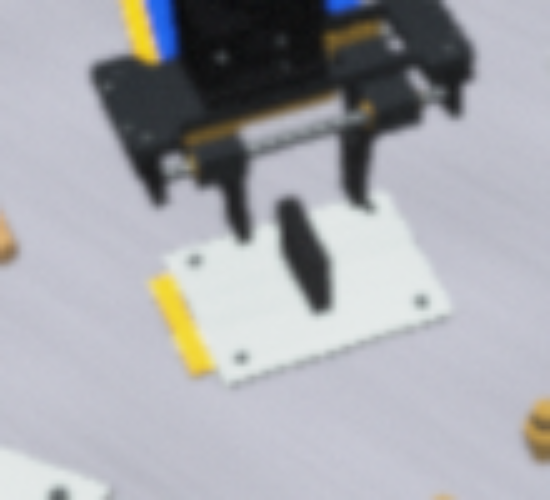

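The fingers, at (240,235) and (365,205), straddle the rib at (305,255), so I'm going down and gripping.

```bash
python3 -m crank '{"dp":[[0,0,0.8],[0,0,0.8],[0,0,0.8],[0,0,0.8],[0,0,0.8],[0,0,0.6],[0,0,0.4],[0,0,0]],"delta_rot":[[0,0,0],[0,0,0],[0,0,0],[0,0,0],[0,0,0],[0,0,0],[0,0,0],[0,0,0]]}' 6
python3 -m crank '{"dp":[[0,0,0],[0,0,0],[0,0,0],[0,0,0],[0,0,0],[0,0,0],[0,0,0],[0,0,0]],"delta_rot":[[0,0,0],[0,0,0],[0,0,0],[0,0,0],[0,0,0],[0,0,0],[0,0,0],[0,0,0]]}' 0.5 40
python3 -m crank '{"dp":[[0,0,0],[0,0,0],[0,0,0],[0,0,0],[0,0,0],[0,0,0],[0,0,0],[0,0,0]],"delta_rot":[[0,0,0],[0,0,0],[0,0,0],[0,0,0],[0,0,0],[0,0,0],[0,0,0],[0,0,0]]}' 0.5 40
python3 mv.py .544 .190 .2 -25.9 0 8
```

```text
time: 5.0
position: [0.544, 0.1902, 0.0309]
tool_rot: [3.063, -0.696, -0.001]
ft_force: [0.0, 0.6, 0.6]
grip_width: 0.692
time: 5.8
position: [0.5446, 0.1904, 0.0317]
tool_rot: [-3.063, 0.696, -0.001]
ft_force: [0.8, -0.4, -0.5]
grip_width: 0.159
time: 6.6
position: [0.5445, 0.1903, 0.0317]
tool_rot: [-3.063, 0.696, -0.0]
ft_force: [1.3, -0.8, 0.3]
grip_width: 0.156
pos [0.5445 0.1903 0.0317] F [ 1.34 -0.8   0.34] grip 0.156 t 6.6
dp total cm (fixed R) [ -0.03   0.05 -16.83] per row [-0.003  0.006 -2.104]
rot total [-0.    -0.     0.005] per row [-0.     -0.      0.0006]
```

```bash
python3 -m crank '{"dp":[[0,0,-1],[0,0,-2],[0,0,-2.5],[0,0,-2.5],[0,0,-2.5],[0,0,-2.5],[0,0,-2],[0,0,-1]],"delta_rot":[[0,0,0],[0,0,0],[0,0,0],[0,0,0],[0,0,0],[0,0,0],[0,0,0],[0,0,0]]}'
python3 -m crank '{"dp":[[0,0,0],[0,0,0],[0,0,0],[0,0,0],[0,0,0],[0,0,0],[0,0,0],[0,0,0]],"delta_rot":[[0,0,-0.1],[0,0,-0.1],[0,0,-0.1],[0,0,-0.1],[0,0,-0.1],[0,0,-0.1],[0,0,-0.1],[0,0,-0.095]]}'
cat > tgt.py <<'E'
from mv import *
HX,HY,YAW,S=0.56149,-0.17726,20.05,0.0111
try: exec(open('cal.py').read())
except FileNotFoundError: pass
GY=globals().get('GY',0.0); GZ=globals().get('GZ',0.0317); DYAW=globals().get('DYAW',0.0)
def tcp(tx,tz,th,ty=0.0):  # tip pos in housing (x rel to s), m; tilt deg
    Rt=R.from_euler('z',YAW,degrees=True)*R.from_euler('y',-th,degrees=True)
    h=np.array([tx+S,ty,tz]); h=np.array([HX,HY,0])+R.from_euler('z',YAW,degrees=True).apply(h)
    return h+Rt.apply([.084,-GY,GZ-.0025])
def tipnow():
    s=ctrl.get_state(); Rc=R.from_rotvec(s['tool_rot'])*R.from_euler('x',180,degrees=True)
    t=s['position']-Rc.apply([.084,-GY,GZ-.0025])
    h=R.from_euler('z',-YAW,degrees=True).apply(t-np.array([HX,HY,0])); h[0]-=S
    e=(R.from_euler('z',-YAW,degrees=True)*Rc).as_euler('ZYX',degrees=True)
    F=R.from_euler('z',-YAW,degrees=True).apply(s['ft_force']); M=R.from_euler('z',-YAW,degrees=True).apply(s['torque'])
    c=R.from_euler('z',-YAW,degrees=True).apply(s['position']-Rc.apply([0,-GY,GZ])-np.array([HX,HY,0])); c[0]-=S
    print('tip(h,rel s) mm',(h*1e3).round(1),'ctr underside',(c*1e3).round(1),'yaw,tilt,roll',(e*[1,-1,1]).round(2),'F_h',F.round(2),'M_h',M.round(2),'t',s['time'])
if __name__=='__main__':
    a=list(map(float,sys.argv[1:]))
    tipnow()
    if a: plan(tcp(a[0]/1e3,a[1]/1e3,a[2]),YAW+DYAW,a[2],a[3])
E
python3 tgt.py -50 110 15 16; python3 -c "
from tgt import *
plan(tcp(-.05,.11,15),YAW,0,16)"
```

```text
time: 7.4
position: [0.5444, 0.1907, 0.1935]
tool_rot: [-3.062, 0.696, -0.001]
ft_force: [-0.5, -0.5, -3.0]
grip_width: 0.161
time: 8.2
position: [0.5432, 0.1903, 0.1905]
tool_rot: [3.093, 0.55, -0.004]
ft_force: [-0.4, 0.5, -3.6]
grip_width: 0.155
tip(h,rel s) mm [ 13.7 351.3 161.6] ctr underside [ 97.7 351.5 158.8] yaw,tilt,roll [ 0.13 -0.16  0.01] F_h [-0.16  0.63 -3.58] M_h [-0.05  0.06 -0.01] t 8.2
pos [0.5432 0.1903 0.1905] F [-0.36  0.54 -3.58] grip 0.155 t 8.2
dp total cm (fixed R) [-7.49 35.13  3.08] per row [-0.468  2.196  0.192]
rot total [-0.     0.265  0.002] per row [-0.      0.0165  0.0001]
pos [0.5432 0.1903 0.1905] F [-0.36  0.54 -3.58] grip 0.155 t 8.2
dp total cm (fixed R) [-7.49 35.13  3.08] per row [-0.468  2.196  0.192]
rot total [-0.     0.003  0.002] per row [-0.      0.0002  0.0001]
```

```bash
python3 -m crank '{"dp":[[-0.3,1.5,0],[-0.4,2.4,0],[-0.4,2.4,0],[-0.4,2.4,0],[-0.4,2.4,0],[-0.4,2.4,0],[-0.4,2.4,0],[-0.4,2.4,0]],"delta_rot":[[0,0,0],[0,0,0],[0,0,0],[0,0,0],[0,0,0],[0,0,0],[0,0,0],[0,0,0]]}'
python3 -m crank '{"dp":[[-0.4,2.4,0],[-0.4,2.4,0],[-0.4,2.4,0],[-0.4,2.4,0],[-0.4,2.4,0],[-0.4,2.4,0],[-0.3,1.5,0],[-0.1,0.8,0]],"delta_rot":[[0,0,0],[0,0,0],[0,0,0],[0,0,0],[0,0,0],[0,0,0],[0,0,0],[0,0,0]]}'
python3 -m crank '{"dp":[[0,0,0],[0,0,0],[0,0,0],[0,0,0],[0,0,0],[0,0,0],[0,0,0],[0,0,0]],"delta_rot":[[0,0.02,0],[0,0.04,0],[0,0.04,0],[0,0.05,0],[0,0.05,0],[0,0.04,0],[0,0.02,0],[0,0.005,0]]}'
python3 tgt.py -50 110 15 8
python3 - <<'E'
from h import *
for n in("side","top"):
    cv2.imwrite(f"pics/{n}2.png",ctrl.get_image(n))
a=cv2.imread('pics/top2.png')[110:260,290:430]
b=cv2.imread('pics/side2.png')[120:280,270:410]
cv2.imwrite('pics/t2.png',cv2.resize(a,None,fx=4,fy=4,interpolation=cv2.INTER_CUBIC))
cv2.imwrite('pics/s2.png',cv2.resize(b,None,fx=3.75,fy=3.75,interpolation=cv2.INTER_CUBIC))
E
```

```text
time: 9.0
position: [0.5769, 0.0054, 0.1911]
tool_rot: [3.095, 0.538, -0.002]
ft_force: [0.4, -0.6, -3.8]
grip_width: 0.151
time: 9.8
position: [0.6073, -0.1614, 0.1912]
tool_rot: [3.095, 0.537, -0.002]
ft_force: [0.1, 1.1, -3.2]
grip_width: 0.16
time: 10.6
position: [0.6076, -0.1578, 0.1915]
tool_rot: [-3.022, -0.532, -0.403]
ft_force: [0.7, 0.5, -2.7]
grip_width: 0.155
tip(h,rel s) mm [-34.5   2.6 141.3] ctr underside [ 47.2   2.5 160.9] yaw,tilt,roll [-0.1  15.21  0.07] F_h [ 0.79  0.21 -2.69] M_h [-0.06  0.54 -0.02] t 10.6
pos [ 0.6076 -0.1578  0.1915] F [ 0.67  0.47 -2.69] grip 0.155 t 10.6
dp total cm (fixed R) [-2.3   0.25  2.65] per row [-0.288  0.031  0.331]
rot total [-0.001 -0.004 -0.002] per row [-0.0001 -0.0005 -0.0002]
```

View pics/t2.png

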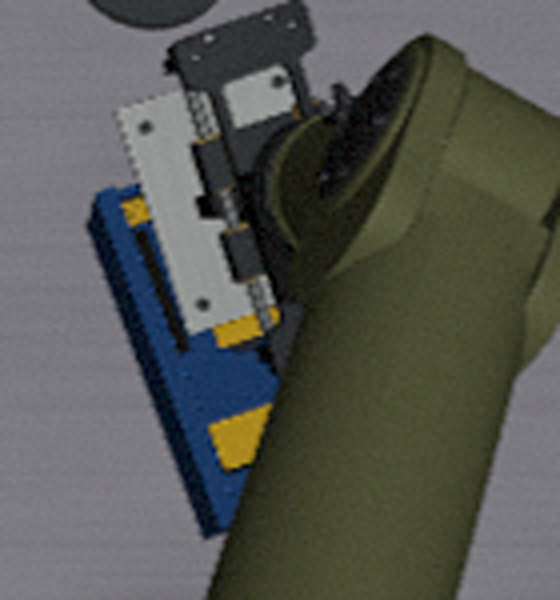

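View pics/s2.png

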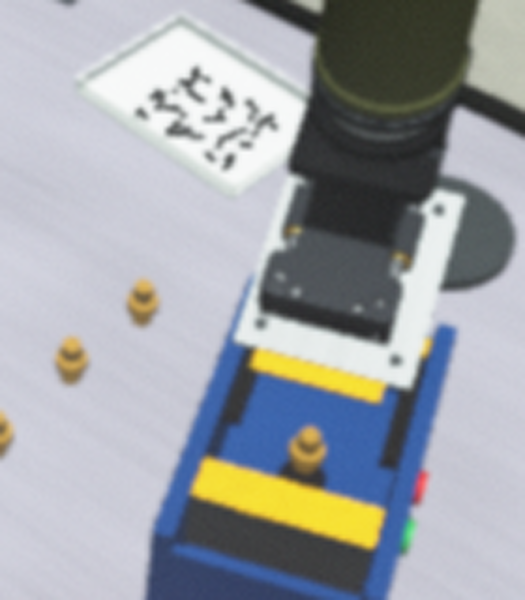

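The lip is at (250–385, 350–400) in the side crop, between the walls and ahead of the ledge. Next I'll compare it with the prediction to get the y and z offsets in the grip.

```bash
cat > gfit.py <<'E'
from tgt import *
from scipy.optimize import least_squares
s=ctrl.get_state(); Rc=R.from_rotvec(s['tool_rot'])*R.from_euler('x',180,degrees=True)
P=lambda o,f,u,v:np.array([(u+.5)/f-.5+o[0],(v+.5)/f-.5+o[1]])
T=lambda u,v:('top',P((290,110),4,u,v)); S_=lambda u,v:('side',P((270,120),3.75,u,v))
obs=[(T(188,334),(-70,55,6)),(T(115,107),(70,55,6)),(T(218,348),(-84,40,2)),(S_(236,343),(-70,55,6)),(S_(412,387),(-70,-55,4)),(S_(467,195),(70,-55,6)),(S_(250,372),(-84,40,2)),(S_(382,402),(-84,-40,2))]
def w(v,p): return s['position']+Rc.apply(R.from_rotvec([0,0,v[3]]).apply(np.array(p)/1e3)+[v[0],v[1],-v[2]])
def f(v): return np.concatenate([pr(o[0],w(v,p))[0]-o[1] for o,p in obs])
print(f([0,0,.0317,0]).reshape(-1,2).round(1).tolist())
r=least_squares(f,[0,0,.0317,0],loss='soft_l1'); print(r.x, f(r.x).reshape(-1,2).round(1).tolist())
g=lambda v:f([0,v[0],.0317,0]); r=least_squares(g,[0],loss='soft_l1'); print('y only',r.x)
E
python3 gfit.py
```

```text
[[0.8, -0.6], [0.5, -0.0], [0.6, -0.8], [-0.5, -1.1], [-0.1, 0.4], [-0.4, 0.1], [0.3, -1.1], [-0.4, 0.4]]
[5.08052445e-05 5.46842171e-04 3.33189597e-02 8.81929428e-03] [[0.7, -0.5], [0.0, 0.3], [0.6, -0.7], [-0.5, -0.6], [-0.1, 0.5], [-1.0, 0.1], [0.4, -0.7], [-0.3, 0.5]]
y only [0.00027187]
```

```bash
python3 -m crank '{"dp":[[-0.3,0.03,0.3],[-0.3,0.03,0.3],[-0.3,0.03,0.3],[-0.3,0.03,0.3],[-0.3,0.03,0.3],[-0.3,0.03,0.3],[-0.3,0.03,0.3],[0,0,0]],"delta_rot":[[0,0,0],[0,0,0],[0,0,0],[0,0,0],[0,0,0],[0,0,0],[0,0,0],[0,0,0]]}'
python3 tgt.py -57 72 15 8
```

```text
time: 11.5
position: [0.5944, -0.1659, 0.165]
tool_rot: [-3.023, -0.531, -0.401]
ft_force: [-0.3, -0.1, -2.9]
grip_width: 0.157
tip(h,rel s) mm [-49.8  -0.4 114.9] ctr underside [ 31.9  -0.6 134.4] yaw,tilt,roll [-0.15 15.12  0.04] F_h [-0.33  0.03 -2.86] M_h [-0.07  0.53 -0.02] t 11.5
pos [ 0.5944 -0.1659  0.165 ] F [-0.32 -0.09 -2.86] grip 0.157 t 11.5
dp total cm (fixed R) [-1.81 -0.06  3.98] per row [-0.226 -0.007  0.497]
rot total [-0.    -0.002 -0.002] per row [-0.     -0.0003 -0.0003]
```

```bash
python3 -m crank '{"dp":[[-0.23,0,0.5],[-0.23,0,0.5],[-0.23,0,0.5],[-0.23,0,0.5],[-0.23,0,0.5],[-0.23,0,0.5],[0,0,0],[0,0,0]],"delta_rot":[[0,0,0],[0,0,0],[0,0,0],[0,0,0],[0,0,0],[0,0,0],[0,0,0],[0,0,0]]}'
python3 tgt.py -57 72 15 8
```

```text
time: 12.3
position: [0.5899, -0.1676, 0.1331]
tool_rot: [-3.023, -0.531, -0.403]
ft_force: [0.0, -0.5, -3.5]
grip_width: 0.158
tip(h,rel s) mm [-54.5  -0.6  82.9] ctr underside [ 27.2  -0.7 102.5] yaw,tilt,roll [-0.11 15.18  0.  ] F_h [-0.15 -0.46 -3.51] M_h [-0.08  0.55  0.05] t 12.3
pos [ 0.5899 -0.1676  0.1331] F [ 0.02 -0.49 -3.51] grip 0.158 t 12.3
dp total cm (fixed R) [-0.52 -0.07  1.02] per row [-0.065 -0.009  0.127]
rot total [ 0.    -0.003 -0.002] per row [ 0.0001 -0.0004 -0.0002]
```

```bash
python3 -m crank '{"dp":[[-0.05,0,0.2],[-0.05,0,0.2],[-0.05,0,0.2],[-0.05,0,0.2],[-0.05,0,0.2],[0,0,0.1],[0,0,0],[0,0,0]],"delta_rot":[[0,0,0],[0,0,0],[0,0,0],[0,0,0],[0,0,0],[0,0,0],[0,0,0],[0,0,0]]}'
python3 tgt.py -79 70 15 8
python3 - <<'E'
from h import *
for n in("side","top"):
    cv2.imwrite(f"pics/{n}3.png",ctrl.get_image(n))
b=cv2.imread('pics/side3.png')[150:300,280:420]
cv2.imwrite('pics/s3.png',cv2.resize(b,None,fx=4,fy=4,interpolation=cv2.INTER_CUBIC))
E
```

```text
time: 13.1
position: [0.5904, -0.1675, 0.122]
tool_rot: [-3.023, -0.531, -0.403]
ft_force: [-0.6, 0.1, -2.3]
grip_width: 0.157
tip(h,rel s) mm [-54.   -0.6  71.8] ctr underside [27.7 -0.7 91.4] yaw,tilt,roll [-0.11 15.19  0.  ] F_h [-0.5   0.28 -2.33] M_h [-0.05  0.44 -0.04] t 13.1
pos [ 0.5904 -0.1675  0.122 ] F [-0.56  0.09 -2.33] grip 0.157 t 13.1
dp total cm (fixed R) [-2.45 -0.07 -0.46] per row [-0.307 -0.008 -0.057]
rot total [ 0.    -0.003 -0.002] per row [ 0.0001 -0.0004 -0.0002]
```

View pics/s3.png

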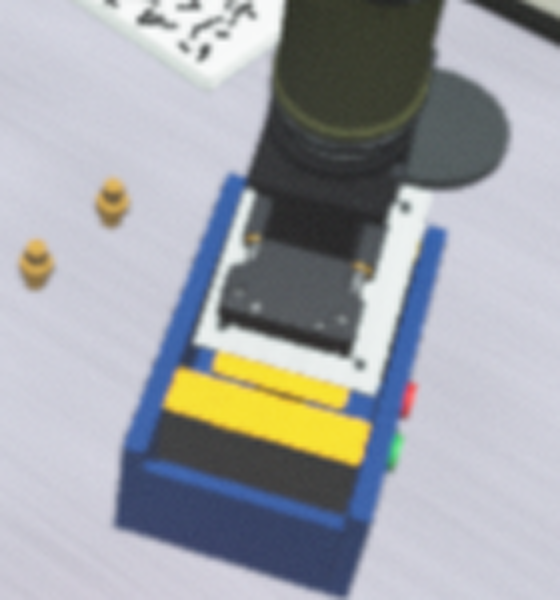

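The lip at (280,378) is between the walls, with a visible gap to the ledge at (265,415). I'll slide it under.

```bash
python3 -m crank '{"dp":[[-0.32,-0.01,-0.07],[-0.32,-0.01,-0.07],[-0.32,-0.01,-0.07],[-0.32,-0.01,-0.07],[-0.32,-0.01,-0.07],[-0.32,-0.01,-0.07],[-0.2,0,-0.05],[0,0,0]],"delta_rot":[[0,0,0],[0,0,0],[0,0,0],[0,0,0],[0,0,0],[0,0,0],[0,0,0],[0,0,0]]}'
python3 tgt.py -82 70 15 8
```

```text
time: 14.0
position: [0.5695, -0.1745, 0.121]
tool_rot: [-3.023, -0.531, -0.403]
ft_force: [0.1, -0.1, -2.0]
grip_width: 0.158
tip(h,rel s) mm [-76.    0.   70.8] ctr underside [ 5.7 -0.1 90.4] yaw,tilt,roll [-1.400e-01  1.519e+01  1.000e-02] F_h [ 0.08 -0.13 -1.98] M_h [-0.08  0.59 -0.03] t 14.0
pos [ 0.5695 -0.1745  0.121 ] F [ 0.12 -0.1  -1.98] grip 0.158 t 14.0
dp total cm (fixed R) [-0.59 -0.01 -0.05] per row [-0.073 -0.002 -0.007]
rot total [ 0.    -0.003 -0.002] per row [ 0.0001 -0.0004 -0.0003]
```

```bash
python3 -m crank '{"dp":[[-0.1,0,-0.025],[-0.1,0,-0.025],[-0.1,0,-0.025],[-0.1,0,-0.025],[-0.1,0,-0.025],[-0.1,0,-0.025],[0,0,0],[0,0,0]],"delta_rot":[[0,0,0],[0,0,0],[0,0,0],[0,0,0],[0,0,0],[0,0,0],[0,0,0],[0,0,0]]}'
python3 tgt.py
python3 -m crank '{"dp":[[-0.1,0,-0.025],[-0.1,0,-0.025],[-0.1,0,-0.025],[0,0,0],[0,0,0],[0,0,0],[0,0,0],[0,0,0]],"delta_rot":[[0,0,0],[0,0,0],[0,0,0],[0,0,0],[0,0,0],[0,0,0],[0,0,0],[0,0,0]]}'
python3 tgt.py
```

```text
time: 14.8
position: [0.5642, -0.1763, 0.1209]
tool_rot: [-3.023, -0.532, -0.404]
ft_force: [1.3, -0.0, -3.6]
grip_width: 0.16
tip(h,rel s) mm [-81.6   0.1  70.7] ctr underside [ 0.1 -0.  90.3] yaw,tilt,roll [-1.000e-01  1.521e+01 -1.000e-02] F_h [ 1.25 -0.47 -3.62] M_h [-0.05  0.26  0.05] t 14.8
time: 15.6
position: [0.5613, -0.1774, 0.1209]
tool_rot: [-3.023, -0.532, -0.404]
ft_force: [3.4, 0.5, -3.6]
grip_width: 0.157
tip(h,rel s) mm [-84.7   0.1  70.7] ctr underside [-3.  -0.1 90.3] yaw,tilt,roll [-0.1  15.21 -0.  ] F_h [ 3.36 -0.7  -3.59] M_h [ 0.06 -0.18  0.05] t 15.6
```

```bash
python3 -m crank '{"dp":[[-0.1,0,-0.027],[-0.1,0,-0.027],[-0.1,0,-0.027],[-0.05,0,-0.014],[0,0,0],[0,0,0],[0,0,0],[0,0,0]],"delta_rot":[[0,0,0],[0,0,0],[0,0,0],[0,0,0],[0,0,0],[0,0,0],[0,0,0],[0,0,0]]}'
python3 tgt.py -88 70 15 8
python3 -m crank '{"dp":[[0,0,0],[0,0,0],[0,0,0],[0,0,0],[0,0,0],[0,0,0],[0,0,0],[0,0,0]],"delta_rot":[[0,0,0],[0,0,0],[0,0,0],[0,0,0],[0,0,0],[0,0,0],[0,0,0],[0,0,0]]}' 
python3 tgt.py -88 70 15 8
```

```text
time: 16.4
position: [0.5582, -0.1785, 0.1211]
tool_rot: [-3.023, -0.532, -0.405]
ft_force: [4.7, 2.8, -3.8]
grip_width: 0.158
tip(h,rel s) mm [-87.9   0.1  70.8] ctr underside [-6.2 -0.1 90.5] yaw,tilt,roll [-0.1  15.26 -0.02] F_h [ 5.35  1.07 -3.78] M_h [ 0.03 -0.78  0.04] t 16.4
pos [ 0.5582 -0.1785  0.1211] F [ 4.66  2.84 -3.78] grip 0.158 t 16.4
dp total cm (fixed R) [-0.01 -0.    0.11] per row [-0.002 -0.     0.014]
rot total [ 0.001 -0.004 -0.002] per row [ 0.0001 -0.0006 -0.0002]
time: 17.2
position: [0.5583, -0.1785, 0.1211]
tool_rot: [-3.023, -0.532, -0.405]
ft_force: [5.0, 1.9, -2.9]
grip_width: 0.157
tip(h,rel s) mm [-87.9   0.1  70.8] ctr underside [-6.2 -0.1 90.5] yaw,tilt,roll [-0.1  15.26 -0.02] F_h [ 5.41  0.1  -2.89] M_h [ 0.01 -0.78  0.01] t 17.2
pos [ 0.5583 -0.1785  0.1211] F [ 5.04  1.94 -2.89] grip 0.157 t 17.2
dp total cm (fixed R) [-0.02 -0.    0.12] per row [-0.002 -0.001  0.014]
rot total [ 0.001 -0.005 -0.002] per row [ 0.0001 -0.0006 -0.0002]
```

Strip stiffness fits: force rises by about 0.7 N/mm, and 5.4 N corresponds to 7.7 mm. I'll press a little further, to about 8.8 mm, and then swing about the lip.

```bash
python3 -m crank '{"dp":[[-0.05,0,-0.04],[-0.05,0,-0.04],[-0.04,0,-0.03],[0,0,0],[0,0,0],[0,0,0],[0,0,0],[0,0,0]],"delta_rot":[[0,0,0],[0,0,0],[0,0,0],[0,0,0],[0,0,0],[0,0,0],[0,0,0],[0,0,0]]}'
python3 tgt.py -89.5 71.5 15 8
```

```text
time: 18.0
position: [0.5567, -0.1789, 0.1214]
tool_rot: [-3.023, -0.532, -0.405]
ft_force: [5.4, 1.8, -5.7]
grip_width: 0.159
tip(h,rel s) mm [-89.5   0.2  71.1] ctr underside [-7.8  0.1 90.8] yaw,tilt,roll [-0.1  15.25 -0.02] F_h [ 5.7  -0.12 -5.74] M_h [-0.13 -1.17 -0.01] t 18.0
pos [ 0.5567 -0.1789  0.1214] F [ 5.39  1.84 -5.74] grip 0.159 t 18.0
dp total cm (fixed R) [0.02 0.01 0.  ] per row [0.003 0.001 0.   ]
rot total [ 0.001 -0.004 -0.002] per row [ 0.0001 -0.0005 -0.0002]
```

```bash
python3 -m crank '{"dp":[[0.064,0,0.185],[0.064,0,0.185],[0.064,0,0.185],[0.064,0,0.185],[0,0,0],[0,0,0],[0,0,0],[0,0,0]],"delta_rot":[[0,-0.022,0],[0,-0.022,0],[0,-0.022,0],[0,-0.022,0],[0,0,0],[0,0,0],[0,0,0],[0,0,0]]}'
python3 tgt.py -89.5 71.5 10 8
```

```text
time: 18.8
position: [0.5609, -0.1774, 0.1148]
tool_rot: [-3.052, -0.537, -0.273]
ft_force: [6.0, 2.9, -4.9]
grip_width: 0.153
tip(h,rel s) mm [-89.2   0.2  71.2] ctr underside [-6.1  0.  83.6] yaw,tilt,roll [-0.09 10.23 -0.03] F_h [ 6.61  0.63 -4.92] M_h [-0.1  -1.23  0.08] t 18.8
pos [ 0.5609 -0.1774  0.1148] F [ 5.99  2.86 -4.92] grip 0.153 t 18.8
dp total cm (fixed R) [-0.01  0.01 -0.  ] per row [-0.002  0.001 -0.   ]
rot total [ 0.001 -0.004 -0.002] per row [ 0.0001 -0.0005 -0.0002]
```

```bash
python3 -m crank '{"dp":[[0.058,0,0.185],[0.058,0,0.185],[0.058,0,0.185],[0.058,0,0.185],[0,0,0],[0,0,0],[0,0,0],[0,0,0]],"delta_rot":[[0,-0.022,0],[0,-0.022,0],[0,-0.022,0],[0,-0.022,0],[0,0,0],[0,0,0],[0,0,0],[0,0,0]]}'
python3 tgt.py -89.5 71.5 5 8
python3 - <<'E'
from h import *
for n in("side","top"):
    cv2.imwrite(f"pics/{n}4.png",ctrl.get_image(n))
b=cv2.imread('pics/side4.png')[150:300,280:420]
cv2.imwrite('pics/s4.png',cv2.resize(b,None,fx=4,fy=4,interpolation=cv2.INTER_CUBIC))
a=cv2.imread('pics/top4.png')[110:260,290:430]
cv2.imwrite('pics/t4.png',cv2.resize(a,None,fx=4,fy=4,interpolation=cv2.INTER_CUBIC))
E
```

```text
time: 19.6
position: [0.5643, -0.1762, 0.1079]
tool_rot: [-3.076, -0.541, -0.14]
ft_force: [5.3, 1.3, -4.9]
grip_width: 0.155
tip(h,rel s) mm [-89.1   0.2  71.2] ctr underside [-5.2  0.  76.4] yaw,tilt,roll [-0.09  5.22 -0.03] F_h [ 5.42 -0.54 -4.88] M_h [-0.01 -1.32  0.08] t 19.6
pos [ 0.5643 -0.1762  0.1079] F [ 5.28  1.35 -4.88] grip 0.155 t 19.6
dp total cm (fixed R) [-0.03  0.01 -0.  ] per row [-0.004  0.001 -0.   ]
rot total [ 0.001 -0.004 -0.001] per row [ 0.0001 -0.0005 -0.0002]
```

View pics/s4.png

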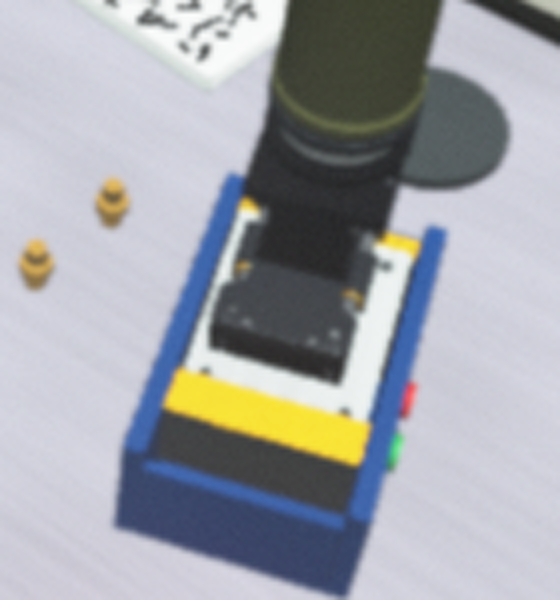

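View pics/t4.png

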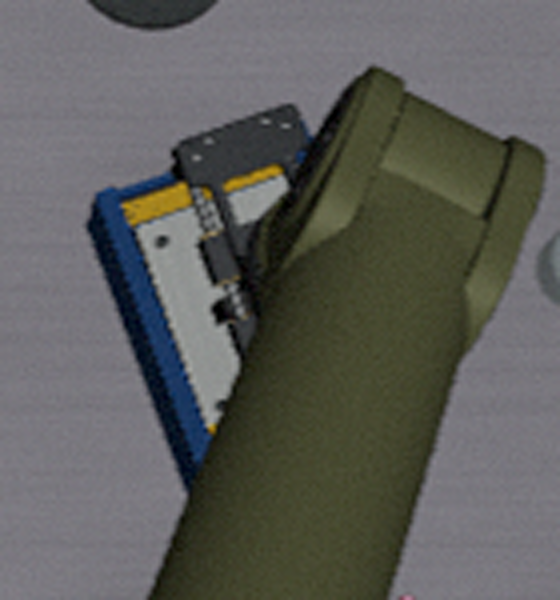

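The plate's far end is at the catch bar, at about its height, and 5.4–6.6 N of push is kept. I'll press another 0.4 mm and carry on down carefully.

```bash
python3 -m crank '{"dp":[[-0.05,0,0],[0.03,0,0.1],[0.03,0,0.1],[0.03,0,0.1],[0.03,0,0.1],[0,0,0],[0,0,0],[0,0,0]],"delta_rot":[[0,0,0],[0,-0.012,0],[0,-0.012,0],[0,-0.012,0],[0,-0.012,0],[0,0,0],[0,0,0],[0,0,0]]}'
python3 tgt.py -89.5 71.5 0 8
```

```text
time: 20.5
position: [0.5655, -0.1757, 0.104]
tool_rot: [-3.087, -0.543, -0.068]
ft_force: [5.5, 1.6, -5.3]
grip_width: 0.159
tip(h,rel s) mm [-89.5   0.2  71.2] ctr underside [-5.4  0.  72.4] yaw,tilt,roll [-0.08  2.5  -0.04] F_h [ 5.7  -0.42 -5.26] M_h [-0.02 -1.46  0.02] t 20.5
pos [ 0.5655 -0.1757  0.104 ] F [ 5.5   1.56 -5.26] grip 0.159 t 20.5
dp total cm (fixed R) [0.12 0.01 0.34] per row [0.015 0.001 0.042]
rot total [ 0.001 -0.044 -0.001] per row [ 0.0001 -0.0055 -0.0002]
```

```bash
python3 -m crank '{"dp":[[0.028,0,0.09],[0.028,0,0.09],[0.028,0,0.09],[0.028,0,0.09],[0,0,0],[0,0,0],[0,0,0],[0,0,0]],"delta_rot":[[0,-0.011,0],[0,-0.011,0],[0,-0.011,0],[0,-0.011,0],[0,0,0],[0,0,0],[0,0,0],[0,0,0]]}'
python3 tgt.py -89.5 71.5 0 8
```

```text
time: 21.3
position: [0.5669, -0.1752, 0.1007]
tool_rot: [3.093, 0.545, 0.001]
ft_force: [4.8, 1.8, -3.3]
grip_width: 0.157
tip(h,rel s) mm [-89.3   0.2  71.5] ctr underside [-5.3  0.  69. ] yaw,tilt,roll [-0.08  0.02 -0.04] F_h [ 5.11  0.09 -3.33] M_h [ 0.08 -1.51  0.07] t 21.3
pos [ 0.5669 -0.1752  0.1007] F [ 4.77  1.84 -3.33] grip 0.157 t 21.3
dp total cm (fixed R) [-0.01  0.01  0.  ] per row [-0.002  0.001  0.   ]
rot total [ 0.001 -0.    -0.001] per row [ 0.0001 -0.     -0.0002]
```

```bash
python3 -m crank '{"dp":[[0,0,0.06],[0.05,0,0],[0.1,0,0],[0.1,0,0],[0.1,0,0],[0,0,0],[0,0,0],[0,0,0]],"delta_rot":[[0,0,0],[0,0,0],[0,0,0],[0,0,0],[0,0,0],[0,0,0],[0,0,0],[0,0,0]]}'
python3 tgt.py -82.5 71.5 0 8
```

```text
time: 22.1
position: [0.5688, -0.1748, 0.1]
tool_rot: [3.094, 0.544, -0.004]
ft_force: [3.2, 3.2, 3.6]
grip_width: 0.158
tip(h,rel s) mm [-87.4  -0.   71. ] ctr underside [-3.4 -0.2 68.3] yaw,tilt,roll [-0.11 -0.13 -0.01] F_h [4.1  1.96 3.62] M_h [ 0.3  -0.92  0.05] t 22.1
pos [ 0.5688 -0.1748  0.1   ] F [3.18 3.25 3.62] grip 0.158 t 22.1
dp total cm (fixed R) [ 0.49 -0.02 -0.07] per row [ 0.061 -0.003 -0.009]
rot total [ 0.     0.002 -0.002] per row [ 0.      0.0003 -0.0002]
```

```bash
python3 -m crank '{"dp":[[0,0,-0.03],[0.1,0,0],[0.1,0,0],[0,0,0],[0,0,0],[0,0,0],[0,0,0],[0,0,0]],"delta_rot":[[0,0,0],[0,0,0],[0,0,0],[0,0,0],[0,0,0],[0,0,0],[0,0,0],[0,0,0]]}'
python3 tgt.py -82.5 71.5 0 8
```

```text
time: 22.9
position: [0.5703, -0.1743, 0.1]
tool_rot: [3.093, 0.544, -0.005]
ft_force: [0.9, 0.5, 3.4]
grip_width: 0.161
tip(h,rel s) mm [-85.9  -0.1  71. ] ctr underside [-1.9 -0.3 68.3] yaw,tilt,roll [-0.12 -0.18 -0.01] F_h [0.99 0.21 3.36] M_h [ 0.09 -0.39 -0.01] t 22.9
pos [ 0.5703 -0.1743  0.1   ] F [0.86 0.54 3.36] grip 0.161 t 22.9
dp total cm (fixed R) [ 0.33 -0.03 -0.07] per row [ 0.041 -0.003 -0.009]
rot total [ 0.     0.003 -0.002] per row [ 0.      0.0004 -0.0003]
```

```bash
python3 -m crank '{"dp":[[0,0,-0.04],[0.1,0,0],[0.1,0,0],[0.1,0,0],[0,0,0],[0,0,0],[0,0,0],[0,0,0]],"delta_rot":[[0,0,0],[0,0,0],[0,0,0],[0,0,0],[0,0,0],[0,0,0],[0,0,0],[0,0,0]]}'
python3 tgt.py -82.5 71.5 0 8
```

```text
time: 23.7
position: [0.5731, -0.1732, 0.1003]
tool_rot: [3.094, 0.544, -0.005]
ft_force: [-0.6, -0.7, 0.1]
grip_width: 0.16
tip(h,rel s) mm [-82.9  -0.   71.4] ctr underside [ 1.1 -0.2 68.6] yaw,tilt,roll [-0.12 -0.19 -0.  ] F_h [-0.79 -0.43  0.08] M_h [-0.14 -0.13  0.07] t 23.7
pos [ 0.5731 -0.1732  0.1003] F [-0.59 -0.68  0.08] grip 0.16 t 23.7
dp total cm (fixed R) [ 0.03 -0.02 -0.04] per row [ 0.004 -0.002 -0.005]
rot total [ 0.     0.003 -0.002] per row [ 0.      0.0004 -0.0003]
```

```bash
python3 -m crank '{"dp":[[0.03,0,0],[0.03,0,0],[0,0,-0.03],[0,0,0],[0,0,0],[0,0,0],[0,0,0],[0,0,0]],"delta_rot":[[0,0,0],[0,0,0],[0,0,0],[0,0,0],[0,0,0],[0,0,0],[0,0,0],[0,0,0]]}'
python3 tgt.py
python3 -m crank '{"dp":[[0,0,0],[0,0,0],[0,0,0],[0,0,0],[0,0,0],[0,0,0],[0,0,0],[0,0,0]],"delta_rot":[[0,0,0],[0,0,0],[0,0,0],[0,0,0],[0,0,0],[0,0,0],[0,0,0],[0,0,0]]}' 3.5
python3 tgt.py
```

```text
time: 24.5
position: [0.5736, -0.173, 0.1006]
tool_rot: [3.094, 0.544, -0.005]
ft_force: [-1.7, -1.0, -1.0]
grip_width: 0.161
tip(h,rel s) mm [-82.3   0.   71.7] ctr underside [ 1.7 -0.1 68.9] yaw,tilt,roll [-0.12 -0.19  0.  ] F_h [-1.91 -0.34 -1.03] M_h [-0.22  0.28  0.05] t 24.5
time: 25.3
position: [0.5738, -0.1728, 0.1007]
tool_rot: [3.094, 0.544, -0.005]
ft_force: [-0.3, 0.2, 0.4]
grip_width: 0.401
tip(h,rel s) mm [-82.1   0.1  71.7] ctr underside [ 1.9 -0.  69. ] yaw,tilt,roll [-0.11 -0.17  0.  ] F_h [-0.21  0.26  0.44] M_h [-0.01  0.05  0.04] t 25.3
```

```bash
python3 -m crank '{"dp":[[0,0,-0.5],[0,0,-1],[0,0,-1.5],[0,0,-2],[0,0,-2],[0,0,-2],[0,0,-2],[0,0,-1]],"delta_rot":[[0,0,0],[0,0,0],[0,0,0],[0,0,0],[0,0,0],[0,0,0],[0,0,0],[0,0,0]]}'
python3 -m crank '{"dp":[[0,-2,0],[0,-3,0],[0,-3,0],[0,-3,0],[0,-3,0],[0,-3,0],[0,-3,0],[0,-1,0]],"delta_rot":[[0,0,0],[0,0,0],[0,0,0],[0,0,0],[0,0,0],[0,0,0],[0,0,0],[0,0,0]]}'
python3 - <<'E'
from h import *
for n in("side","top"):
    cv2.imwrite(f"pics/{n}5.png",ctrl.get_image(n))
b=cv2.imread('pics/side5.png')[180:300,290:410]
cv2.imwrite('pics/s5.png',cv2.resize(b,None,fx=5,fy=5,interpolation=cv2.INTER_CUBIC))
a=cv2.imread('pics/top5.png')[130:250,300:410]
cv2.imwrite('pics/t5.png',cv2.resize(a,None,fx=5,fy=5,interpolation=cv2.INTER_CUBIC))
E
```

```text
time: 26.1
position: [0.5752, -0.1732, 0.2242]
tool_rot: [3.092, 0.543, 0.002]
ft_force: [-0.0, -0.5, -0.3]
grip_width: 0.401
time: 26.9
position: [0.5017, 0.028, 0.2211]
tool_rot: [-3.092, -0.551, 0.004]
ft_force: [0.2, -0.2, 0.3]
grip_width: 0.4
```

View pics/s5.png

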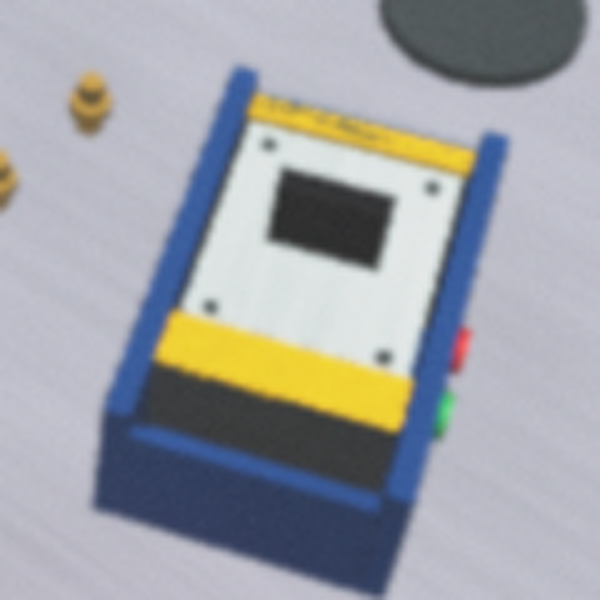

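View pics/t5.png

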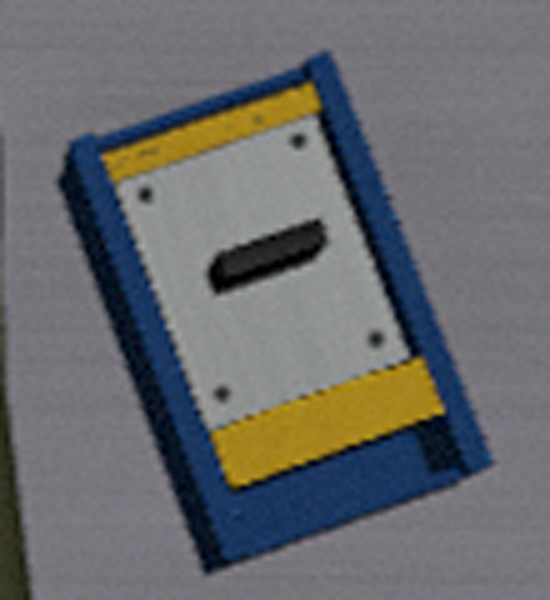

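View pics/side5.png

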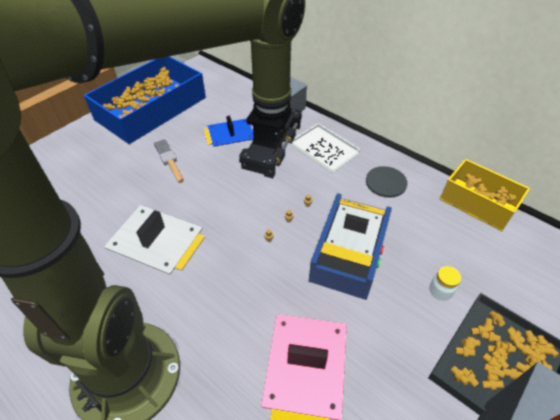

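Run:
```python
from tgt import *
a=cv2.imread('pics/top5.png')
# predicted: home with s=12
for dx in (0.0,0.0125,0.014):
    W=lambda p:np.array([HX,HY,0])+R.from_euler('z',YAW,degrees=True).apply(np.array(p)/1e3+[dx,0,0])
    q=pr('top',[W(p) for p in [(7,28,119),(7,-28,119),(-7,-28,119),(-7,28,119)]]); print(dx,((q-[300,130]+.5)*5-.5).round(0).tolist())
    q=pr('side',[W(p) for p in [(7,28,119),(7,-28,119),(-7,-28,119),(-7,28,119),(-7,28,75),(-7,-28,75)]]); print(((q-[290,180]+.5)*5-.5).round(0).tolist())
```

```text
0.0 [[225.0, 274.0], [331.0, 236.0], [342.0, 262.0], [235.0, 300.0]]
[[276.0, 183.0], [393.0, 215.0], [386.0, 237.0], [268.0, 204.0], [258.0, 262.0], [371.0, 294.0]]
0.0125 [[216.0, 250.0], [322.0, 213.0], [332.0, 239.0], [226.0, 276.0]]
[[282.0, 164.0], [398.0, 195.0], [392.0, 217.0], [275.0, 185.0], [264.0, 243.0], [377.0, 274.0]]
0.014 [[215.0, 247.0], [321.0, 210.0], [331.0, 236.0], [225.0, 274.0]]
[[283.0, 162.0], [399.0, 193.0], [393.0, 215.0], [276.0, 183.0], [265.0, 240.0], [378.0, 272.0]]
```

The rib is where the home pose predicts it: its base in the side crop is at (266,241) and (377,270), against a predicted (265,240) and (378,272). The robot is clear, so I'm handing in.

```bash
python3 -c "
from bench import ctrl
print(ctrl.close_job())"
```

```text
the job is handed in; nothing more can be done
None
```

The housing is closed. The cover lies flat on its rails with its lip under the ledge and its far end under the catch bar. I handed in at about 27 s, with the gripper open and well clear.

**What I did:** I took the smaller grey cover by its rib and hooked its lip under the ledge at a 15° tilt. I pushed the strip in about 8.8 mm, swung the cover down keeping a push of about 5 to 6.6 N, let it slide under the catch, and let go. The readings I took at the end of each move stayed under about 7 N.

**Last checks:**
- **Cover position:** in the final pictures the yellow bars overlap both ends of the cover. The rib is within about 1 mm of the predicted home pose.
- **Other items:** the bench fittings, jar and brush look unmoved. The brass fitting inside is hidden under the cover, so I could not see it after closing. The lowest part of the cover stayed well above it by my measurements.

**What disagreed:**
- **Carrier offset:** touching the strip put s about 1 to 2 mm beyond my camera estimate of 11 mm, so I went by feel.
- **Rail friction:** while sliding under the catch the cover briefly pressed the rails with about 7 N and dragged, so I eased it up.

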